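Clear the sprung case lid, then hold it at the index arm

ROBOT

A 6-joint arm with a two-finger parallel gripper is mounted at the origin on the work surface. World frame = base frame: x ahead of the robot, y to its left, z up, the work surface at z = 0. Lengths are in mm, angles in rad, forces in N, time in s.
With the tool pointing down it reaches from about 325 to 925 mm from the base axis. Payload 3.1 kg.
Tool frame: the origin (TCP) lies between the finger pads; the fingertips stand 22 mm ahead of it and the grasp point (between the pads) lies 3 mm ahead of it (env.tips_ahead is the distance from the TCP to the fingertips, in mm); z points along the fingers, y is the line along which they close (so a half turn about z gives the same grasp; the last joint's range is limited). The gripper opens to 85 mm and grips with 20 to 120 N. Pads are 22 mm wide; open, the fingers measure 114 mm over their backs; the gripper's body (76 mm by 85 mm) begins 54 mm behind the grasp point. The pads swing forward as they close: fully open they stand 13 mm farther back than shut.
Start: joints at [-1.384, 0.217, 1.613, -0, 1.311, -0.112], TCP at [184.005, -597.312, 253.3] pointing down, gripper open.
Joint ranges: [-2.75, 2.75], [-0.78, 2.1], [0.31, 2.55], [-1.13, 4.27], [0.13, 2.63], [-2.58, 2.58]. Speed limits (rad/s): [2.79, 2.79, 3.14, 3.14, 3.14, 3.14].

INTERFACE

Orientations are given as [roll, pitch, yaw] about the fixed x, y, z axes, in that order (R = Rz(yaw) Ry(pitch) Rx(roll)).
In Python, from station import env, viewer, workorder gives the robot as it stands. The module is installed in compiled form; this text tells all that it offers.
- The arm moves only by the tool jog_arm, never from a script. Its argument "commands" is a list of rows, each an object with "delta_pos": the shift along the tool's x, y, z in units of 40 mm (1.0 is 40 mm), a list of three; "roll": the turn about the tool's z in rad; "hand": the opening, from -1 (shut) to 1 (fully open). In form: [{"delta_pos": [dx, dy, dz], "roll": roll, "hand": hand}, ...]. A call has 1 to 10 rows; each row shifts and turns the commanded pose from where the row before left it, along the tool's axes as they then stand; what a row does not reach is not made up. A row lasts 1/10 s, in which the tool goes at most 50 mm and 8.59 degrees, less where a joint would pass 70% of its speed; a pose out of reach is approached as far as the arm can. A call is refused whole if a number of a shift passes 1 or a number of a turn 0.15, either way. A call with a gripper value outside its range is refused whole. The fingers move at their own pace and stop on an object; "grip_force" is the grip in N (left out, the last holds). Time passes only in rows, so rows that do not move let the fingers close. It gives the time, the measured TCP pose, the force, the opening and the grip force at its end, in the units of the state.
- env.state(): the state, without advancing time (a new reading comes with each control period).
- viewer.snapshot(name): name is "side" or "top"; returns a dict with "pixels" (420x560x3 uint8, red, green, blue), "depth" (420x560 float32, mm along the optical axis (not along the pixel's ray), 0 where there is no reading), "vfov" (degrees; the focal length in pixels is half the picture's height over the tangent of half this angle, whatever the lens; pixels are square), "cx", "cy" (the principal point, pixels), "distortion" ([k1, k2, p1, p2, k3] as OpenCV has them; the pictures are not rectified), "view" (4x4, takes a point from world to camera coordinates). Camera axes: x right, y up, looking along -z (the intrinsics and any distortion apply to the point x, -y, -z); pixel columns grow to the right and rows downward; lengths in mm; the calibration is good to about 2 mm. A picture is of the moment at which its call begins.
- workorder.hand_in(): hands the job in; it is judged then, once.
The state is a dict: "time": time; "joint_pos": joint angles; "joint_vel": joint speeds; "joint_torque": joint torques, N m; "tool_pos": TCP position; "tcp_rot": TCP orientation; "contact_force": force on the tool from outside, world axes, zero at the start; "ft_torque": the same for the moment, N m; "width": finger opening in mm; "grip_force": force on a finger pad.
Only numpy, scipy, OpenCV 4.12 (cv2) and the standard library are available. Lean on these libraries where they do the work, as an engineer would, in place of code of your own. Each camera call takes 0.05 s, during which the arm holds its last target. There are 200 camera calls.

TASK

Three wooden parts have been left on the self-closing lid of the hardware case: first put the two flat tenon blocks into the rectangular tray and the round drawer knob into the round bowl, keeping the lid shut meanwhile. Then lift the lid by its handle until it lies in line with the index arm on the side of the case, and finish while still holding it steadily there against its spring, so that I can fit the stay. Do not shift the index arm or the hand plane and screwdriver lying around.

Things in the scene. Friction and masses are not known exactly. Their poses are not given: they have to be found in the camera images.
- case: grey steel open-topped case, 220 (x) by 260 (y) mm, 80 mm high, fixed to the bench, shut by the lid. Origin: centre of its underside; x points from its handle side to its hinge side, z up.
- lid_axis (a point): point on the lid's hinge axis at mid-width, on the case's +x side: 110 mm along x from the case's origin, 84 mm above the bench. The axis runs along the case's y. Axes as the case's. The lid is a plain aluminium plate, 220 by 260 by 6 mm, the axis in the middle of its thickness; shut, it covers the case exactly, its top face 87 mm above the bench.
- lid (a joint): opening angle of the lid in rad: 0 shut and level, growing as the handle side rises; the stop is at 1.3. A spring and the lid's own weight (about 0.5 kg) pull it shut: lifted upward at the handle it takes about 6 to 7 N to start and 8 to 10 N at 0.6 rad, and it falls shut if let go.
- lid_handle (a point): middle of the lid's handle, a round dark steel bar 10 mm thick and 110 mm long lying along the lid's y, on two end posts. The point is on the bar's centreline, 190 mm from the hinge axis along the plate and 38 mm from the plate's middle plane (35 mm above its top face; 122 mm above the bench when shut). Carries the lid's axes: x along the plate towards the hinge, z square to the plate.
- index_arm (a joint): angle in rad at which the index arm stands above level, about the same axis and in the same sense as the lid: this is the angle the lid must reach. Between 0.35 and 0.65. It is held by friction and gives way if pushed with about 4 N at its tip.
- index_tip (a point): free end of the index arm, a flat dark steel strip 130 mm long, 16 mm wide and 8 mm thick on the case's +y side, its centreline 38 mm outside the case wall, pivoted on the lid's hinge axis. Its x points along the strip towards the pivot. The tip stands at most 175 mm above the bench.
- tenon1: flat wooden tenon block, 60 (x) by 24 (y) by 18 mm high with rounded edges, about 20 g, lying flat on the lid. Origin: centre of its underside.
- tenon2: a second block just like tenon1.
- knob: turned wooden drawer knob standing on the lid on its narrow foot: 30 mm high, foot 22 mm across, widest (34 mm across) from 17 to 24 mm above its foot; about 25 g. Origin: centre of the foot.
- tray: open rectangular plywood tray, 170 (x) by 130 (y) mm outside, 45 mm high, walls and floor 5 mm, fixed to the bench beside the case, on either side of it. Origin: centre of its underside.
- tin: open round steel bowl, 120 mm across the rim, 50 mm high, wall 4 mm, fixed to the bench on the other side of the case. Origin: centre of its underside.
- plane: wooden hand plane, 170 by 50 mm, about 70 mm high, standing on the bench; leave it alone. Origin: centre of its sole.
- screwdriver: screwdriver lying on the bench; leave it alone. Origin: under its middle.

How it is judged (in metres and radians):
On the way, in this order (a step that is already met when the one before it is completed fails the run):
1. both tenon blocks lie in the tray and the knob in the bowl, let go and at rest, the lid still shut (x of tenon1 in the frame of tray between -0.08 and 0.08 m and y of tenon1 in the frame of tray between -0.06 and 0.06 m and z of tenon1 in the frame of tray between 0 and 0.045 m and x of tenon2 in the frame of tray between -0.08 and 0.08 m and y of tenon2 in the frame of tray between -0.06 and 0.06 m and z of tenon2 in the frame of tray between 0 and 0.045 m and horizontal distance between knob and tin below 0.055 m and z of knob in the frame of tin between 0 and 0.045 m and linear speed of each of tenon1, tenon2, knob below 0.03 m/s and contact force between each of tenon1, tenon2, knob and the arm below 0.2 N and value of joint lid below 0.08 rad), for 0.2 s.
2. the lid is held in line with the index arm (angle between the x axis of lid_handle and the x axis of index_tip, either way round below 0.07 rad and contact force between lid and the fingers above 2 N and velocity of joint lid between -0.1 and 0.1 rad/s), for 0.3 s.
At the end, for the whole second after the job is handed in: The fingers hold the lid (more than 2 N on it) at rest (under 0.1 rad/s) within 0.07 rad of the index arm's angle; both tenon blocks lie inside the tray and the knob inside the bowl, at rest and not touched by the robot (all of step 2 and x of tenon1 in the frame of tray between -0.08 and 0.08 m and y of tenon1 in the frame of tray between -0.06 and 0.06 m and z of tenon1 in the frame of tray between 0 and 0.045 m and x of tenon2 in the frame of tray between -0.08 and 0.08 m and y of tenon2 in the frame of tray between -0.06 and 0.06 m and z of tenon2 in the frame of tray between 0 and 0.045 m and horizontal distance between knob and tin below 0.055 m and z of knob in the frame of tin between 0 and 0.045 m and linear speed of each of tenon1, tenon2, knob below 0.03 m/s and contact force between each of tenon1, tenon2, knob and the arm below 0.2 N); the arm keeps its last pose, push and grip.
It fails at once if the lid is lifted by more than 0.15 rad before all three parts are in their containers (value of joint lid above 0.15 rad and not ((x of tenon1 in the frame of tray between -0.08 and 0.08 m and y of tenon1 in the frame of tray between -0.06 and 0.06 m and z of tenon1 in the frame of tray between 0 and 0.045 m and x of tenon2 in the frame of tray between -0.08 and 0.08 m and y of tenon2 in the frame of tray between -0.06 and 0.06 m and z of tenon2 in the frame of tray between 0 and 0.045 m and horizontal distance between knob and tin below 0.055 m and z of knob in the frame of tin between 0 and 0.045 m))).
It fails at once if the index arm is shifted (tip by more than 8 mm) (distance of index_tip from where it was at the start of the episode above 0.008 m).
It fails at once if the plane or screwdriver is shifted by more than 20 mm (distance of any of plane, screwdriver from where it was at the start of the episode above 0.02 m).
It also fails if it takes over 72 s, if anything falls off the work surface, if the arm or the gripper's body presses on something with over 40 N, if the wrist force passes 120 N, or if a joint passes its speed limit or range.

## Working session

There is one attempt and no reset: what is moved stays moved. The work goes in short steps, Python scripts to look and compute and a tool call to move; the robot and the scene stay as the last step left them, time stands still between calls to the robot, and variables do not carry over. Pictures are saved under pics/ and viewed, at most 10 in all, crops included, and the job is handed in when it is done.

Besides the shell and the picture viewer there is one more tool, called by a JSON object that holds its "method" and its "body", one argument or row to a line. jog_arm: Moves the arm, as the interface text tells. Its arguments: {"type":"object","properties":{"commands":{"type":"array"},"grip_force":{"type":"number"}},"required":["commands"]}

```bash
mkdir -p pics
cat > h.py <<'E'
import numpy as np, cv2
from station import env, viewer, workorder
def snap(n,save=None):
    s=viewer.snapshot(n)
    if save: cv2.imwrite('pics/'+save+'.png',s['pixels'][:,:,::-1])
    np.save('/tmp/'+n+'.npy',s,allow_pickle=True); return s
def load(n): return np.load('/tmp/'+n+'.npy',allow_pickle=True).item()
def cloud(s):
    h,w=s['depth'].shape; f=h/2/np.tan(np.radians(s['vfov'])/2)
    K=np.array([[f,0,s['cx']],[0,f,s['cy']],[0,0,1]])
    u,v=np.meshgrid(np.arange(w),np.arange(h))
    p=cv2.undistortPoints(np.stack([u,v],-1).reshape(-1,1,2).astype(float),K,np.array(s['distortion'],float)).reshape(h,w,2)
    d=s['depth']; c=np.stack([p[...,0]*d,-p[...,1]*d,-d,np.ones_like(d)],-1)
    X=(c@np.linalg.inv(s['view']).T)[...,:3]; X[d==0]=np.nan; return X
E
python3 - <<'E'
from h import *
for n in('top','side'):
    s=snap(n,n+'0'); print(n,s['vfov'],s['distortion'],np.round(s['view'],2).tolist())
print(env.state())
E
```

```text
top 49.75937197831677 [-0.02911914  0.          0.          0.          0.        ] [[-0.02, -1.0, -0.02, 24.56], [1.0, -0.03, 0.09, -596.92], [-0.09, -0.01, 1.0, -1234.2], [0.0, 0.0, 0.0, 1.0]]
side 45.82589578598649 [-0.03108279  0.          0.          0.          0.        ] [[0.98, -0.18, 0.01, -578.36], [0.1, 0.58, 0.81, -147.05], [-0.15, -0.79, 0.59, -1056.97], [0.0, 0.0, 0.0, 1.0]]
{'time': 0.1, 'joint_pos': array([-1.38416336e+00,  2.17766086e-01,  1.61479904e+00,  1.71315448e-05,
        1.31131204e+00, -1.12203494e-01]), 'joint_vel': array([-2.20794405e-04, -9.53869654e-04, -3.92972190e-03,  2.27637010e-03,
        3.14858342e-05, -1.52126440e-03]), 'joint_torque': array([-8.55441267e-04, -3.98076868e+01, -3.04968882e+01, -1.76170292e-04,
        4.22299316e-03,  1.43873883e-06]), 'tool_pos': array([ 183.89776179, -596.59817834,  252.03135995]), 'tcp_rot': array([-3.13932436e+00, -2.72236441e-04,  2.98831734e-01]), 'contact_force': array([ 0.7335842 ,  0.27580271, -0.46145288]), 'ft_torque': array([-0.02412106, -0.02005451, -0.02214478]), 'grip_force': 0.0, 'width': 85.5106383011189}
```

View pics/top0.png

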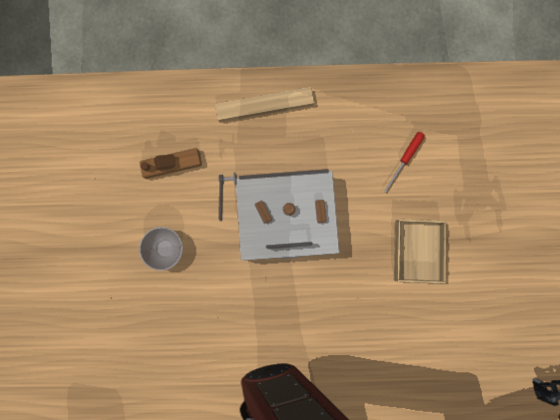

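View pics/side0.png

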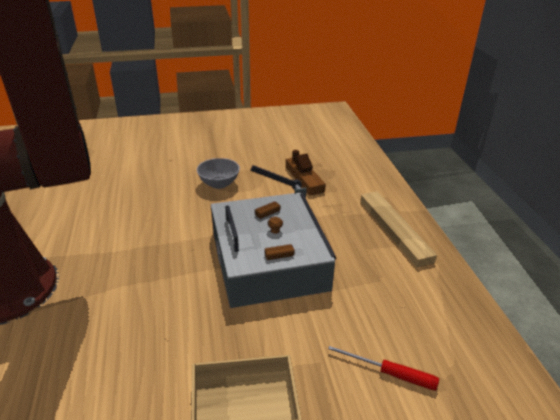

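The top view has tenons at (263,212) and (321,211), the knob at (289,209), the handle at (290,245), the index arm at (221,197), the bowl at (162,249) and the tray at (422,251). The side view agrees.

Run:
```python
from h import *
s=load('top');X=cloud(s);P=s['pixels'].astype(int)
def roi(n,u0,u1,v0,v1,zlo,zhi):
    Y=X[v0:v1,u0:u1].reshape(-1,3);m=(Y[:,2]>zlo)&(Y[:,2]<zhi);Y=Y[m]
    if len(Y)<5: print(n,'few');return
    r=cv2.minAreaRect(Y[:,:2].astype(np.float32))
    print(n,len(Y),'mean',Y.mean(0).round(1),'zmax',Y[:,2].max().round(1),'rect',np.round(r[0],1),np.round(r[1],1),round(r[2],1)); return Y
roi('lid',232,345,165,265,80,93)
roi('t1',250,276,196,228,96,112)
roi('t2',310,332,196,228,96,112)
roi('knob',278,301,198,220,100,125)
Y=roi('handle',255,325,236,254,108,140)
roi('tray',388,455,210,292,35,55)
roi('bowl',135,190,222,278,40,60)
roi('plane',130,210,140,185,15,90)
Y=roi('arm',214,228,172,226,60,200)
i=np.argsort(Y[:,0]);print(Y[i][::12].round(0).tolist())
f=np.polyfit(Y[:,0],Y[:,2],1);print(f,np.arctan(f[0]))
s=load('side');X=cloud(s)
Y=roi('armside',245,310,160,195,90,190)
i=np.argsort(Y[:,0]);print(Y[i][::15].round(0).tolist())
big=cv2.resize(load('top')['pixels'][160:270,205:350,::-1],None,fx=5,fy=5,interpolation=cv2.INTER_CUBIC);cv2.imwrite('pics/c1.png',big)
```

```text
lid 7448 mean [575.2  -3.9  86.9] zmax 93.0 rect [ 5.788e+02 -5.000e-01] [232.9 268.4] 2.9
t1 207 mean [581.8  56.8 104.2] zmax 111.2 rect [587.4  59.8] [72.3 26.8] 30.6
t2 210 mean [580.2 -93.8 104.4] zmax 110.1 rect [580.3 -94.1] [59.2 24.1] 3.5
knob 128 mean [586.2 -11.4 115.3] zmax 122.3 rect [586.9 -11.2] [28.7 31.4] 88.8
handle 179 mean [492.6  -9.3 125. ] zmax 130.8 rect [492.6  -8.9] [  9.8 115.8] 3.0
tray 496 mean [ 468.  -370.4   43.5] zmax 53.8 rect [ 469.5 -370.4] [131.3 167.8] 86.3
bowl 326 mean [493.7 350.3  47.6] zmax 57.5 rect [493.4 340.8] [115.4 114.2] 58.3
plane 1090 mean [731.7 318.2  38.3] zmax 78.9 rect [734.3 322.3] [ 51.3 169.6] 11.5
arm 203 mean [628.1 164.3 117.2] zmax 158.2 rect [622.3 164.9] [ 25.1 125. ] 88.9
[[560.0, 162.0, 149.0], [567.0, 159.0, 150.0], [575.0, 167.0, 146.0], [583.0, 163.0, 144.0], [594.0, 166.0, 139.0], [602.0, 167.0, 132.0], [610.0, 162.0, 129.0], [618.0, 167.0, 126.0], [627.0, 166.0, 119.0], [635.0, 166.0, 116.0], [644.0, 164.0, 110.0], [653.0, 165.0, 105.0], [661.0, 170.0, 104.0], [667.0, 171.0, 97.0], [672.0, 176.0, 86.0], [675.0, 171.0, 101.0], [679.0, 164.0, 91.0]]
[ -0.55924125 468.48382702] -0.5099105228295284
armside 381 mean [625.2 156.1 117. ] zmax 156.6 rect [629.6 157.9] [ 55.8 132.3] 70.3
[[559.0, 154.0, 146.0], [565.0, 163.0, 156.0], [571.0, 156.0, 143.0], [576.0, 156.0, 143.0], [581.0, 158.0, 143.0], [586.0, 158.0, 135.0], [591.0, 157.0, 135.0], [596.0, 159.0, 139.0], [601.0, 158.0, 131.0], [606.0, 160.0, 117.0], [611.0, 161.0, 122.0], [616.0, 160.0, 116.0], [621.0, 163.0, 108.0], [627.0, 167.0, 119.0], [633.0, 157.0, 111.0], [638.0, 158.0, 110.0], [643.0, 160.0, 111.0], [648.0, 159.0, 99.0], [654.0, 161.0, 91.0], [659.0, 165.0, 100.0], [664.0, 163.0, 101.0], [670.0, 167.0, 98.0], [673.0, 158.0, 91.0], [677.0, 161.0, 95.0], [680.0, 110.0, 92.0], [687.0, 128.0, 94.0]]
```

View pics/c1.png

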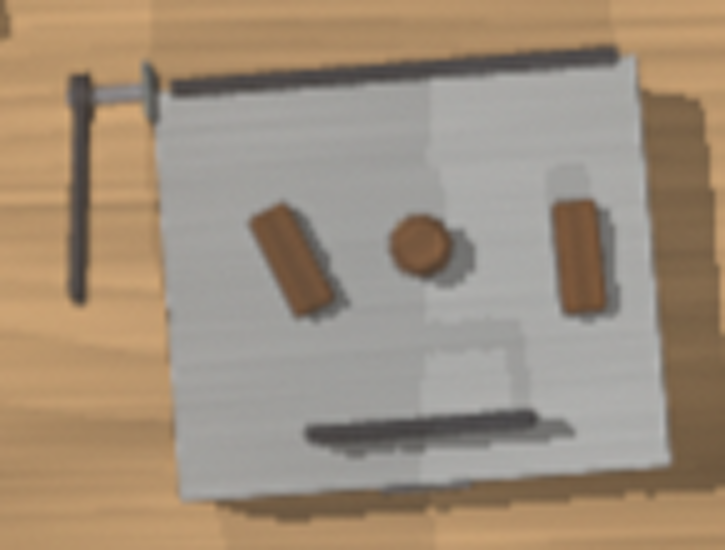

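The crop shows the lid clear apart from the three parts. Tenon1 is tilted about 0.46 rad, tenon2 about 0.075 rad and the case about 0.055 rad, and the index arm slope is about 0.51 rad. I'll set off for tenon2.

```bash
cat > go.py <<'E'
import sys
from h import *
def go(x,y,z,yaw):
    s=env.state();p=s['tool_pos'];w=s['tcp_rot'][2]
    d=np.array([x,y,z])-p;r=-((yaw-w+np.pi)%(2*np.pi)-np.pi)
    c,sn=np.cos(yaw),np.sin(yaw)
    print('t',round(s['time'],1),'at',p.round(1),round(w,3),'width',round(s['width'],1),'F',s['contact_force'].round(1),'grip',round(s['grip_force'],1),'j',s['joint_pos'].round(2))
    print('roll first',round(r,3),'units',np.round(np.array([c*d[0]+sn*d[1],sn*d[0]-c*d[1],-d[2]])/40,3))
if __name__=='__main__': go(*map(float,sys.argv[1:5]))
E
python3 -c "
from h import *;print(env.tips_ahead)"
```

```text
22.0
```

{"method": "jog_arm", "body": {
  "commands": [
    {"delta_pos": [0,0,0],"roll": 0.112,"hand": 0.2},
    {"delta_pos": [0,0,0],"roll": 0.112,"hand": 0.2},
    {"delta_pos": [0.72,-0.787,0],"roll": 0,"hand": 0.2},
    {"delta_pos": [0.72,-0.787,0],"roll": 0,"hand": 0.2},
    {"delta_pos": [0.72,-0.787,0],"roll": 0,"hand": 0.2},
    {"delta_pos": [0.72,-0.787,0],"roll": 0,"hand": 0.2},
    {"delta_pos": [0.72,-0.787,0],"roll": 0,"hand": 0.2},
    {"delta_pos": [0.72,-0.787,0],"roll": 0,"hand": 0.2},
    {"delta_pos": [0.72,-0.787,0],"roll": 0,"hand": 0.2},
    {"delta_pos": [0.72,-0.787,0],"roll": 0,"hand": 0.2}
  ]
}}

```text
time: 1.1
tool_pos: [395.5, -327.2, 252.9]
tcp_rot: [-3.141, 0.0, 0.075]
contact_force: [0.3, -1.5, -0.2]
width: 51.4
grip_force: 0.0
```

{"method": "jog_arm", "body": {
  "commands": [
    {"delta_pos": [0.72,-0.787,0],"roll": 0,"hand": 0.2},
    {"delta_pos": [0.72,-0.787,0],"roll": 0,"hand": 0.2},
    {"delta_pos": [0.72,-0.787,0],"roll": 0,"hand": 0.2},
    {"delta_pos": [0.72,-0.787,0],"roll": 0,"hand": 0.2},
    {"delta_pos": [0.72,-0.787,0],"roll": 0,"hand": 0.2},
    {"delta_pos": [0.72,-0.787,0],"roll": 0,"hand": 0.2},
    {"delta_pos": [0.72,-0.787,0],"roll": 0,"hand": 0.2},
    {"delta_pos": [0,0,0],"roll": 0,"hand": 0.2},
    {"delta_pos": [0,0,0],"roll": 0,"hand": 0.2}
  ]
}}

```text
time: 2.0
tool_pos: [579.3, -93.4, 252.5]
tcp_rot: [3.142, 0.002, 0.077]
contact_force: [-0.9, -0.2, -0.4]
width: 51.3
grip_force: 0.0
```

```bash
python3 go.py 580.3 -94 111 0.075
```

```text
t 2.0 at [579.3 -93.4 252.5] 0.077 width 51.3 F [-0.9 -0.2 -0.4] grip 0.0 j [-0.28  0.14  1.71 -0.    1.3   1.21]
roll first 0.002 units [0.024 0.018 3.538]
```

{"method": "jog_arm", "body": {
  "commands": [
    {"delta_pos": [0,0,0.8],"roll": 0,"hand": 0.2},
    {"delta_pos": [0,0,0.8],"roll": 0,"hand": 0.2},
    {"delta_pos": [0,0,0.8],"roll": 0,"hand": 0.2},
    {"delta_pos": [0,0,0.6],"roll": 0,"hand": 0.2},
    {"delta_pos": [0,0,0.3],"roll": 0,"hand": 0.2},
    {"delta_pos": [0,0,0.21],"roll": 0,"hand": 0.2},
    {"delta_pos": [0,0,0],"roll": 0,"hand": 0.2}
  ],
  "grip_force": 30
}}

```text
time: 2.7
tool_pos: [578.8, -94.8, 112.3]
tcp_rot: [-3.141, 0.001, 0.074]
contact_force: [0.0, -0.1, 0.1]
width: 51.5
grip_force: 0.0
```

{"method": "jog_arm", "body": {
  "commands": [
    {"delta_pos": [0,0,0],"roll": 0,"hand": -1},
    {"delta_pos": [0,0,0],"roll": 0,"hand": -1},
    {"delta_pos": [0,0,0],"roll": 0,"hand": -1},
    {"delta_pos": [0,0,0],"roll": 0,"hand": -1},
    {"delta_pos": [0,0,0],"roll": 0,"hand": -1}
  ]
}}

```text
time: 3.2
tool_pos: [580.8, -94.6, 114.7]
tcp_rot: [3.14, -0.003, 0.075]
contact_force: [-0.8, -0.4, 6.2]
width: 23.1
grip_force: 32.8
```

{"method": "jog_arm", "body": {
  "commands": [
    {"delta_pos": [0,0,-0.5],"roll": 0,"hand": -1},
    {"delta_pos": [0,0,-1],"roll": 0.14,"hand": -1},
    {"delta_pos": [-0.173,0.883,0],"roll": 0,"hand": -1},
    {"delta_pos": [-0.173,0.883,0],"roll": 0,"hand": -1},
    {"delta_pos": [-0.173,0.883,0],"roll": 0,"hand": -1},
    {"delta_pos": [-0.173,0.883,0],"roll": 0,"hand": -1},
    {"delta_pos": [-0.173,0.883,0],"roll": 0,"hand": -1},
    {"delta_pos": [-0.173,0.883,0],"roll": 0,"hand": -1},
    {"delta_pos": [-0.173,0.883,0],"roll": 0,"hand": -1},
    {"delta_pos": [-0.173,0.883,0],"roll": 0,"hand": -1}
  ]
}}

```text
time: 4.2
tool_pos: [505.2, -373.5, 172.5]
tcp_rot: [-3.141, 0.0, -0.065]
contact_force: [0.5, -0.6, -0.1]
width: 22.9
grip_force: 32.1
```

```bash
python3 go.py 507.5 -373 36 -0.065
```

```text
t 4.2 at [ 505.2 -373.5  172.5] -0.065 width 22.9 F [ 0.5 -0.6 -0.1] grip 32.1 j [-0.75  0.3   1.67  0.    1.17  0.89]
roll first -0.0 units [ 0.056 -0.015  3.412]
```

{"method": "jog_arm", "body": {
  "commands": [
    {"delta_pos": [0,0,0.9],"roll": 0,"hand": -1},
    {"delta_pos": [0,0,0.9],"roll": 0,"hand": -1},
    {"delta_pos": [0,0,0.8],"roll": 0,"hand": -1},
    {"delta_pos": [0,0,0.5],"roll": 0,"hand": -1},
    {"delta_pos": [0,0,0.3],"roll": 0,"hand": -1},
    {"delta_pos": [0,0,0],"roll": 0,"hand": -1},
    {"delta_pos": [0,0,0],"roll": 0,"hand": 0},
    {"delta_pos": [0,0,0],"roll": 0,"hand": 0},
    {"delta_pos": [0,0,0],"roll": 0,"hand": 0}
  ]
}}

```text
time: 5.1
tool_pos: [506.7, -373.2, 38.5]
tcp_rot: [3.14, -0.002, -0.065]
contact_force: [0.3, 0.2, 0.3]
width: 42.4
grip_force: 0.0
```

{"method": "jog_arm", "body": {
  "commands": [
    {"delta_pos": [0,0,-0.5],"roll": 0,"hand": 0.1},
    {"delta_pos": [0,0,-0.9],"roll": 0,"hand": 0.1},
    {"delta_pos": [0,0,-1],"roll": 0,"hand": 0.1},
    {"delta_pos": [0,0,-1],"roll": 0,"hand": 0.1},
    {"delta_pos": [0,0,0],"roll": -0.131,"hand": 0.1},
    {"delta_pos": [0,0,0],"roll": -0.131,"hand": 0.1},
    {"delta_pos": [0,0,0],"roll": -0.131,"hand": 0.1},
    {"delta_pos": [0,0,0],"roll": -0.131,"hand": 0.1},
    {"delta_pos": [0,0,0],"roll": 0,"hand": 0.1}
  ]
}}

```text
time: 6.0
tool_pos: [506.0, -372.7, 173.9]
tcp_rot: [3.14, -0.0, 0.459]
contact_force: [0.7, -0.0, -0.1]
width: 46.8
grip_force: 0.0
```

Run:
```python
from h import *
from go import go
s=load('top');X=cloud(s);Y=X[192:232,246:280].reshape(-1,3)
P=s['pixels'][192:232,246:280].reshape(-1,3).astype(int)
m=(Y[:,2]>97)&(P[:,0]>P[:,2]+25);Y=Y[m]
from numpy.linalg import eigh
C=np.cov(Y[:,:2].T);w,v=eigh(C);print(len(Y),Y.mean(0),np.arctan(v[1,1]/v[0,1]),cv2.minAreaRect(Y[:,:2].astype(np.float32)))
go(582,57,114,0.46)
s=snap('side')
cv2.imwrite('pics/tr1.png',s['pixels'][:,:,::-1])
```

```text
186 [582.45546318  56.18286403 104.48644825] 0.4437887528493132 ((583.113037109375, 56.59614562988281), (58.41801834106445, 21.12652015686035), 25.274337768554688)
t 6.0 at [ 506.  -372.7  173.9] 0.459 width 46.8 F [ 0.7 -0.  -0.1] grip 0.0 j [-0.75  0.3   1.67 -0.    1.17  0.37]
roll first -0.001 units [ 6.47  -8.782  1.497]
```

View pics/tr1.png

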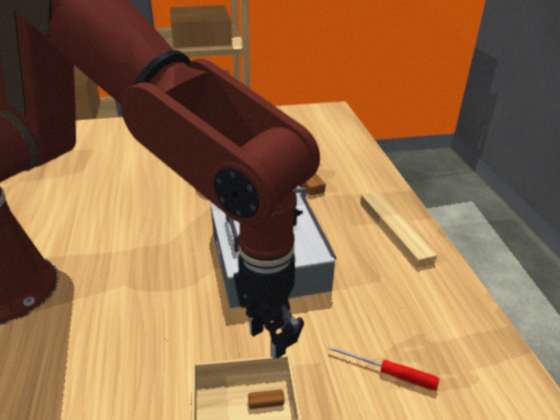

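Tenon2 lies in the tray at (266,398). Next is tenon1.

{"method": "jog_arm", "body": {
  "commands": [
    {"delta_pos": [0.589,-0.798,0],"roll": 0,"hand": 0.1},
    {"delta_pos": [0.589,-0.798,0],"roll": 0,"hand": 0.1},
    {"delta_pos": [0.589,-0.798,0],"roll": 0,"hand": 0.1},
    {"delta_pos": [0.589,-0.798,0],"roll": 0,"hand": 0.1},
    {"delta_pos": [0.589,-0.798,0],"roll": 0,"hand": 0.1},
    {"delta_pos": [0.589,-0.798,0],"roll": 0,"hand": 0.1},
    {"delta_pos": [0.589,-0.798,0],"roll": 0,"hand": 0.1},
    {"delta_pos": [0.589,-0.798,0],"roll": 0,"hand": 0.1},
    {"delta_pos": [0.589,-0.798,0],"roll": 0,"hand": 0.1},
    {"delta_pos": [0.589,-0.798,0],"roll": 0,"hand": 0.1}
  ]
}}

```text
time: 7.05
tool_pos: [576.0, 19.6, 173.5]
tcp_rot: [3.141, -0.001, 0.456]
contact_force: [0.8, -0.5, 0.4]
width: 47.0
grip_force: 0.0
```

{"method": "jog_arm", "body": {
  "commands": [
    {"delta_pos": [0.589,-0.798,0],"roll": 0,"hand": 0.1},
    {"delta_pos": [0,0,0],"roll": 0,"hand": 0.1},
    {"delta_pos": [0,0,0],"roll": 0,"hand": 0.1}
  ]
}}

```text
time: 7.35
tool_pos: [582.8, 57.8, 173.2]
tcp_rot: [3.141, -0.0, 0.459]
contact_force: [0.7, 0.1, -0.2]
width: 46.9
grip_force: 0.0
```

```bash
python3 go.py 582.6 56.4 113 0.45
```

```text
t 7.3 at [582.8  57.8 173.2] 0.459 width 46.9 F [ 0.7  0.1 -0.2] grip 0.0 j [-0.02  0.21  1.77 -0.    1.15  1.09]
roll first 0.009 units [-0.019  0.03   1.504]
```

{"method": "jog_arm", "body": {
  "commands": [
    {"delta_pos": [0,0.03,0.6],"roll": 0,"hand": 0.1},
    {"delta_pos": [0,0,0.5],"roll": 0,"hand": 0.1},
    {"delta_pos": [0,0,0.3],"roll": 0,"hand": 0.1},
    {"delta_pos": [0,0,0.1],"roll": 0,"hand": 0.1},
    {"delta_pos": [0,0,0],"roll": 0,"hand": 0.1},
    {"delta_pos": [0,0,0],"roll": 0,"hand": -1},
    {"delta_pos": [0,0,0],"roll": 0,"hand": -1},
    {"delta_pos": [0,0,0],"roll": 0,"hand": -1},
    {"delta_pos": [0,0,0],"roll": 0,"hand": -1},
    {"delta_pos": [0,0,0],"roll": 0,"hand": -1}
  ]
}}

```text
time: 8.35
tool_pos: [584.4, 55.9, 114.3]
tcp_rot: [3.14, -0.002, 0.459]
contact_force: [0.3, -1.1, 4.4]
width: 23.2
grip_force: 34.3
```

{"method": "jog_arm", "body": {
  "commands": [
    {"delta_pos": [0,0,-0.6],"roll": 0,"hand": -1},
    {"delta_pos": [0,0,-1],"roll": 0,"hand": -1},
    {"delta_pos": [0,0,0],"roll": 0.131,"hand": -1},
    {"delta_pos": [0,0,0],"roll": 0.131,"hand": -1},
    {"delta_pos": [0,0,0],"roll": 0.131,"hand": -1},
    {"delta_pos": [0,0,0],"roll": 0.131,"hand": -1},
    {"delta_pos": [-0.257,0.903,0],"roll": 0,"hand": -1},
    {"delta_pos": [-0.257,0.903,0],"roll": 0,"hand": -1},
    {"delta_pos": [-0.257,0.903,0],"roll": 0,"hand": -1},
    {"delta_pos": [-0.257,0.903,0],"roll": 0,"hand": -1}
  ]
}}

```text
time: 9.35
tool_pos: [531.7, -86.2, 176.3]
tcp_rot: [-3.141, 0.001, -0.064]
contact_force: [0.6, -0.3, -0.7]
width: 23.3
grip_force: 33.7
```

{"method": "jog_arm", "body": {
  "commands": [
    {"delta_pos": [-0.257,0.903,0],"roll": 0,"hand": -1},
    {"delta_pos": [-0.257,0.903,0],"roll": 0,"hand": -1},
    {"delta_pos": [-0.257,0.903,0],"roll": 0,"hand": -1},
    {"delta_pos": [-0.257,0.903,0],"roll": 0,"hand": -1},
    {"delta_pos": [-0.257,0.903,0],"roll": 0,"hand": -1},
    {"delta_pos": [-0.257,0.903,0],"roll": 0,"hand": -1},
    {"delta_pos": [-0.257,0.903,0],"roll": 0,"hand": -1},
    {"delta_pos": [-0.257,0.903,0],"roll": 0,"hand": -1},
    {"delta_pos": [0,0,0],"roll": 0,"hand": -1}
  ]
}}

```text
time: 10.25
tool_pos: [430.4, -372.2, 176.8]
tcp_rot: [3.14, 0.0, -0.07]
contact_force: [-0.3, -0.1, -0.3]
width: 22.8
grip_force: 33.7
```

```bash
python3 go.py 431.5 -368 36 -0.065
```

```text
t 10.2 at [ 430.4 -372.2  176.8] -0.07 width 22.8 F [-0.3 -0.1 -0.3] grip 33.7 j [-0.84  0.18  1.81 -0.    1.15  0.81]
roll first -0.005 units [ 0.021 -0.107  3.52 ]
```

{"method": "jog_arm", "body": {
  "commands": [
    {"delta_pos": [0,-0.05,0.9],"roll": 0,"hand": -1},
    {"delta_pos": [0,-0.05,0.9],"roll": 0,"hand": -1},
    {"delta_pos": [0,0,0.9],"roll": 0,"hand": -1},
    {"delta_pos": [0,0,0.5],"roll": 0,"hand": -1},
    {"delta_pos": [0,0,0.3],"roll": 0,"hand": -1},
    {"delta_pos": [0,0,0],"roll": 0,"hand": -1},
    {"delta_pos": [0,0,0],"roll": 0,"hand": 0},
    {"delta_pos": [0,0,0],"roll": 0,"hand": 0},
    {"delta_pos": [0,0,0],"roll": 0,"hand": 0}
  ]
}}

```text
time: 11.15
tool_pos: [433.2, -365.5, 38.7]
tcp_rot: [3.139, -0.002, -0.065]
contact_force: [0.1, -0.2, 1.1]
width: 42.8
grip_force: 0.0
```

{"method": "jog_arm", "body": {
  "commands": [
    {"delta_pos": [0,0,-0.5],"roll": 0,"hand": 0.3},
    {"delta_pos": [0,0,-1],"roll": 0,"hand": 0.3},
    {"delta_pos": [0,0,-1],"roll": 0,"hand": 0.3},
    {"delta_pos": [0,0,-1],"roll": 0,"hand": 0.3},
    {"delta_pos": [0.331,-0.916,0],"roll": 0,"hand": 0.3},
    {"delta_pos": [0.331,-0.916,0],"roll": 0,"hand": 0.3},
    {"delta_pos": [0.331,-0.916,0],"roll": 0,"hand": 0.3},
    {"delta_pos": [0.331,-0.916,0],"roll": 0,"hand": 0.3},
    {"delta_pos": [0.331,-0.916,0],"roll": 0,"hand": 0.3}
  ]
}}

```text
time: 12.05
tool_pos: [511.0, -184.8, 178.3]
tcp_rot: [3.141, -0.002, -0.066]
contact_force: [0.8, -0.2, -0.2]
width: 55.7
grip_force: 0.0
```

{"method": "jog_arm", "body": {
  "commands": [
    {"delta_pos": [0.331,-0.916,0],"roll": 0,"hand": 0.3},
    {"delta_pos": [0.331,-0.916,0],"roll": 0,"hand": 0.3},
    {"delta_pos": [0.331,-0.916,0],"roll": 0,"hand": 0.3},
    {"delta_pos": [0.331,-0.916,0],"roll": 0,"hand": 0.3},
    {"delta_pos": [0.331,-0.916,0],"roll": 0,"hand": 0.3},
    {"delta_pos": [0,0,0],"roll": 0,"hand": 0.3},
    {"delta_pos": [0,0,0],"roll": 0,"hand": 0.3}
  ]
}}

```text
time: 12.75
tool_pos: [588.6, -6.9, 177.8]
tcp_rot: [3.141, -0.001, -0.063]
contact_force: [0.4, 0.1, 0.7]
width: 55.5
grip_force: 0.0
```

```bash
python3 - <<'E'
from go import *
go(586.8,-11.2,113,-0.065)
for n in('side','top'): s=snap(n,n+'2')
E
python3 - <<'E'
import cv2
a=cv2.imread('pics/side2.png');cv2.imwrite('pics/s2c.png',cv2.resize(a[180:420,160:380],None,fx=2.4,fy=2.4))
E
```

```text
t 12.8 at [588.6  -6.9 177.8] -0.063 width 55.5 F [0.4 0.1 0.7] grip 0.0 j [-0.13  0.21  1.77 -0.    1.16  1.5 ]
roll first 0.002 units [-0.037  0.111  1.619]
```

View pics/s2c.png

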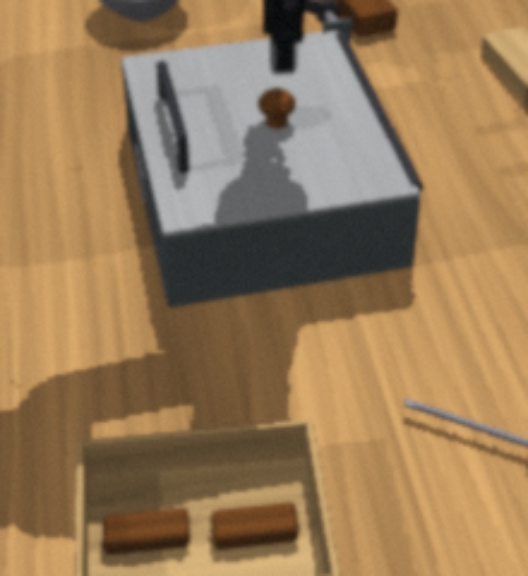

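Both tenons are in the tray, at (146,530) and (255,525), and the knob stands under the gripper at (276,105). I'll grasp the knob.

{"method": "jog_arm", "body": {
  "commands": [
    {"delta_pos": [-0.04,0.11,0.5],"roll": 0,"hand": 0.3},
    {"delta_pos": [0,0,0.5],"roll": 0,"hand": 0.3},
    {"delta_pos": [0,0,0.4],"roll": 0,"hand": 0.3},
    {"delta_pos": [0,0,0.22],"roll": 0,"hand": 0.3},
    {"delta_pos": [0,0,0],"roll": 0,"hand": 0.3},
    {"delta_pos": [0,0,0],"roll": 0,"hand": -1},
    {"delta_pos": [0,0,0],"roll": 0,"hand": -1},
    {"delta_pos": [0,0,0],"roll": 0,"hand": -1},
    {"delta_pos": [0,0,0],"roll": 0,"hand": -1}
  ]
}}

```text
time: 13.75
tool_pos: [587.2, -11.8, 113.2]
tcp_rot: [3.141, -0.002, -0.065]
contact_force: [0.6, 0.6, 2.4]
width: 32.1
grip_force: 29.9
```

{"method": "jog_arm", "body": {
  "commands": [
    {"delta_pos": [0,0,-0.4],"roll": 0,"hand": -1},
    {"delta_pos": [0,0,-1],"roll": 0,"hand": -1},
    {"delta_pos": [0,0,-1],"roll": 0,"hand": -1},
    {"delta_pos": [0,0,-1],"roll": 0,"hand": -1},
    {"delta_pos": [0,0,0],"roll": 0,"hand": -1}
  ]
}}

```text
time: 14.25
tool_pos: [590.8, -12.2, 257.8]
tcp_rot: [3.14, -0.016, -0.065]
contact_force: [0.7, -0.2, 0.5]
width: 32.1
grip_force: 29.9
```

```bash
python3 go.py 493.4 341 250 -0.065
```

```text
t 14.2 at [590.8 -12.2 257.8] -0.065 width 32.1 F [ 0.7 -0.2  0.5] grip 29.9 j [-0.14  0.13  1.7   0.    1.29  1.5 ]
roll first 0.0 units [-3.004 -8.654  0.195]
```

{"method": "jog_arm", "body": {
  "commands": [
    {"delta_pos": [-0.29,-0.865,0],"roll": 0,"hand": -1},
    {"delta_pos": [-0.29,-0.865,0],"roll": 0,"hand": -1},
    {"delta_pos": [-0.29,-0.865,0],"roll": 0,"hand": -1},
    {"delta_pos": [-0.29,-0.865,0],"roll": 0,"hand": -1},
    {"delta_pos": [-0.29,-0.865,0],"roll": 0,"hand": -1},
    {"delta_pos": [-0.29,-0.865,0],"roll": 0,"hand": -1},
    {"delta_pos": [-0.29,-0.865,0],"roll": 0,"hand": -1},
    {"delta_pos": [-0.29,-0.865,0],"roll": 0,"hand": -1},
    {"delta_pos": [-0.29,-0.865,0],"roll": 0,"hand": -1},
    {"delta_pos": [-0.29,-0.865,0],"roll": 0,"hand": -1}
  ]
}}

```text
time: 15.25
tool_pos: [492.2, 342.4, 248.6]
tcp_rot: [-3.141, -0.0, -0.065]
contact_force: [0.9, 0.7, -0.6]
width: 32.3
grip_force: 29.9
```

{"method": "jog_arm", "body": {
  "commands": [
    {"delta_pos": [0,0,0.9],"roll": 0,"hand": -1},
    {"delta_pos": [0,0,1],"roll": 0,"hand": -1},
    {"delta_pos": [0,0,1],"roll": 0,"hand": -1},
    {"delta_pos": [0,0,1],"roll": 0,"hand": -1},
    {"delta_pos": [0,0,0],"roll": 0,"hand": -1},
    {"delta_pos": [0,0,0],"roll": 0,"hand": -1}
  ]
}}

```text
time: 15.85
tool_pos: [492.6, 340.8, 92.0]
tcp_rot: [3.141, 0.002, -0.065]
contact_force: [0.5, 0.1, 0.6]
width: 32.2
grip_force: 30.0
```

```bash
python3 go.py 493.4 341 42 -0.065
```

```text
t 15.8 at [492.6 340.8  92. ] -0.065 width 32.2 F [0.5 0.1 0.6] grip 30.0 j [0.49 0.35 1.78 0.   1.02 2.12]
roll first -0.0 units [ 0.021 -0.005  1.251]
```

{"method": "jog_arm", "body": {
  "commands": [
    {"delta_pos": [0,0,0.5],"roll": 0,"hand": -1},
    {"delta_pos": [0,0,0.4],"roll": 0,"hand": -1},
    {"delta_pos": [0,0,0.2],"roll": 0,"hand": -1},
    {"delta_pos": [0,0,0.05],"roll": 0,"hand": -1},
    {"delta_pos": [0,0,0],"roll": 0,"hand": -1}
  ]
}}

```text
time: 16.35
tool_pos: [493.3, 341.2, 46.5]
tcp_rot: [-3.141, -0.0, -0.065]
contact_force: [0.7, 0.7, -0.6]
width: 32.3
grip_force: 30.0
```

{"method": "jog_arm", "body": {
  "commands": [
    {"delta_pos": [0,0,0],"roll": 0,"hand": 0},
    {"delta_pos": [0,0,0],"roll": 0,"hand": 0},
    {"delta_pos": [0,0,0],"roll": 0,"hand": 0}
  ]
}}

```text
time: 16.65
tool_pos: [493.5, 341.3, 46.8]
tcp_rot: [-3.141, -0.001, -0.065]
contact_force: [1.0, -0.5, -0.1]
width: 42.4
grip_force: 0.0
```

{"method": "jog_arm", "body": {
  "commands": [
    {"delta_pos": [0,0,-0.5],"roll": 0,"hand": 0},
    {"delta_pos": [0,0,-0.8],"roll": 0,"hand": 0},
    {"delta_pos": [0,0,-1],"roll": 0,"hand": 0},
    {"delta_pos": [0,0,-1],"roll": 0,"hand": 0},
    {"delta_pos": [0,0,-1],"roll": 0,"hand": 0},
    {"delta_pos": [0,0,-0.9],"roll": 0,"hand": 0},
    {"delta_pos": [0,0,0],"roll": 0,"hand": 0}
  ]
}}

```text
time: 17.35
tool_pos: [496.7, 343.0, 262.4]
tcp_rot: [-3.134, -0.012, -0.065]
contact_force: [0.3, 0.3, 1.2]
width: 43.1
grip_force: 0.0
```

Run:
```python
from go import *
go(492.6,-9,250,0.055+np.pi/2); go(492.6,-9,250,0.055-np.pi/2)
for n in('side','top'): s=snap(n,n+'3')
a=load('side')['pixels'][:,:,::-1];b=load('top')['pixels'][:,:,::-1]
f=lambda i:cv2.resize(i,(390,390))
cv2.imwrite('pics/b3.png',np.hstack([f(a[130:260,170:300]),f(b[190:290,110:210])]))
# lid edges from top: yaw and handle
X=cloud(load('top'));Y=X[234:256,255:328].reshape(-1,3);Y=Y[(Y[:,2]>110)&(Y[:,2]<135)]
print(Y.mean(0),cv2.minAreaRect(Y[:,:2].astype(np.float32)),np.polyfit(Y[:,1],Y[:,0],1))
```

```text
t 17.4 at [496.7 343.  262.4] -0.065 width 43.1 F [0.3 0.3 1.2] grip 0.0 j [0.49 0.16 1.67 0.   1.3  2.12]
roll first -1.691 units [-8.782 -0.585  0.309]
t 17.4 at [496.7 343.  262.4] -0.065 width 43.1 F [0.3 0.3 1.2] grip 0.0 j [0.49 0.16 1.67 0.   1.3  2.12]
roll first 1.451 units [8.782 0.585 0.309]
[492.68649699  -9.68667265 125.53442863] ((492.5437316894531, -8.885398864746094), (9.792346000671387, 115.92315673828125), 3.0012078285217285) [-5.07199371e-02  4.92195190e+02]
```

View pics/b3.png

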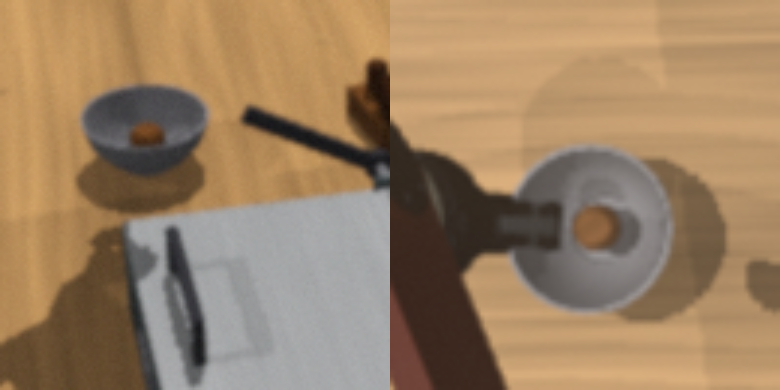

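The knob lies in the bowl in both crops, at (147,133) and (594,228). I'll turn to the handle.

{"method": "jog_arm", "body": {
  "commands": [
    {"delta_pos": [0,0,0],"roll": -0.141,"hand": 0},
    {"delta_pos": [0,0,0],"roll": -0.141,"hand": 0},
    {"delta_pos": [0,0,0],"roll": -0.141,"hand": 0},
    {"delta_pos": [0,0,0],"roll": -0.141,"hand": 0},
    {"delta_pos": [0,0,0],"roll": -0.141,"hand": 0},
    {"delta_pos": [0,0,0],"roll": -0.141,"hand": 0},
    {"delta_pos": [0,0,0],"roll": -0.141,"hand": 0},
    {"delta_pos": [0,0,0],"roll": -0.141,"hand": 0},
    {"delta_pos": [0,0,0],"roll": -0.141,"hand": 0},
    {"delta_pos": [0,0,0],"roll": -0.141,"hand": 0}
  ]
}}

```text
time: 18.45
tool_pos: [491.7, 340.3, 251.1]
tcp_rot: [-3.138, 0.003, 1.351]
contact_force: [0.3, -0.3, -0.7]
width: 42.7
grip_force: 0.0
```

{"method": "jog_arm", "body": {
  "commands": [
    {"delta_pos": [0,0,0],"roll": -0.141,"hand": 0},
    {"delta_pos": [0,0,0],"roll": -0.137,"hand": 0},
    {"delta_pos": [-0.878,-0.058,0],"roll": 0,"hand": 0},
    {"delta_pos": [-0.878,-0.058,0],"roll": 0,"hand": 0},
    {"delta_pos": [-0.878,-0.058,0],"roll": 0,"hand": 0},
    {"delta_pos": [-0.878,-0.058,0],"roll": 0,"hand": 0},
    {"delta_pos": [-0.878,-0.058,0],"roll": 0,"hand": 0},
    {"delta_pos": [-0.878,-0.058,0],"roll": 0,"hand": 0},
    {"delta_pos": [-0.878,-0.058,0],"roll": 0,"hand": 0},
    {"delta_pos": [-0.878,-0.058,0],"roll": 0,"hand": 0}
  ]
}}

```text
time: 19.45
tool_pos: [487.4, 58.2, 251.6]
tcp_rot: [-3.137, -0.0, 1.623]
contact_force: [0.3, -0.7, -0.1]
width: 42.5
grip_force: 0.0
```

{"method": "jog_arm", "body": {
  "commands": [
    {"delta_pos": [-0.878,-0.058,0],"roll": 0,"hand": 0},
    {"delta_pos": [-0.878,-0.058,0],"roll": 0,"hand": 0},
    {"delta_pos": [0,0,0],"roll": 0,"hand": 0},
    {"delta_pos": [0,0,0],"roll": 0,"hand": 0}
  ]
}}

```text
time: 19.85
tool_pos: [487.0, -11.1, 252.2]
tcp_rot: [-3.138, -0.002, 1.621]
contact_force: [-0.2, 0.8, 0.4]
width: 43.0
grip_force: 0.0
```

Run:
```python
from go import *
go(492.6,-9.2,125,1.623)
s=np.load
snap('top');snap('side')
for n,(u0,u1,v0,v1) in {'top':(214,228,172,226),'side':(245,310,160,195)}.items():
    Y=cloud(load(n))[v0:v1,u0:u1].reshape(-1,3)
    ex=np.array([np.cos(.052),np.sin(.052)]);q=Y[:,:2]-[673.6,168.5]
    a=-q@ex;b=q@[-ex[1],ex[0]];z=Y[:,2]-84
    m=(a>30)&(a<125)&(abs(b)<12)&(z>10)&(z<90)
    th=.5
    for _ in range(8):
        mm=m&(abs(-a*np.sin(th)+z*np.cos(th)-(4 if n=='top' else 1))<9)
        f=np.polyfit(a[mm],z[mm],1);th=np.arctan(f[0])
    print(n,mm.sum(),th,f[1],'b',np.median(b[mm]), 'through pivot',np.median(np.arctan2(z[mm],a[mm])))
```

```text
t 19.9 at [487.  -11.1 252.2] 1.621 width 43.0 F [-0.2  0.8  0.4] grip 0.0 j [-0.17 -0.08  1.93  0.    1.3  -0.22]
roll first -0.002 units [0.04  0.142 3.179]
top 115 0.5021504981895514 8.172234403034034 b -1.1489761582584799 through pivot 0.5875929565210887
side 196 0.49742898128335533 3.3405242379142903 b -5.319425447593176 through pivot 0.5333799375867108
```

The index arm reads about 0.50–0.51 rad. I'll go down on the handle and grip it.

{"method": "jog_arm", "body": {
  "commands": [
    {"delta_pos": [0.04,0.14,0.8],"roll": 0,"hand": 0},
    {"delta_pos": [0,0,0.8],"roll": 0,"hand": 0},
    {"delta_pos": [0,0,0.7],"roll": 0,"hand": 0},
    {"delta_pos": [0,0,0.5],"roll": 0,"hand": 0},
    {"delta_pos": [0,0,0.3],"roll": 0,"hand": 0},
    {"delta_pos": [0,0,0.08],"roll": 0,"hand": 0},
    {"delta_pos": [0,0,0],"roll": 0,"hand": 0},
    {"delta_pos": [0,0,0],"roll": 0,"hand": 0}
  ],
  "grip_force": 60
}}

```text
time: 20.75
tool_pos: [494.8, -8.9, 128.2]
tcp_rot: [3.139, 0.0, 1.623]
contact_force: [0.0, 0.3, 0.3]
width: 42.6
grip_force: 0.0
```

{"method": "jog_arm", "body": {
  "commands": [
    {"delta_pos": [0,0,0],"roll": 0,"hand": -1},
    {"delta_pos": [0,0,0],"roll": 0,"hand": -1},
    {"delta_pos": [0,0,0],"roll": 0,"hand": -1},
    {"delta_pos": [0,0,0],"roll": 0,"hand": -1},
    {"delta_pos": [0,0,0],"roll": 0,"hand": -1},
    {"delta_pos": [0,0,0],"roll": 0,"hand": -1}
  ]
}}

```text
time: 21.35
tool_pos: [491.9, -9.3, 127.7]
tcp_rot: [-3.137, 0.0, 1.623]
contact_force: [-7.3, -0.5, 7.2]
width: 7.5
grip_force: 58.6
```

{"method": "jog_arm", "body": {
  "commands": [
    {"delta_pos": [0,0.039,-0.149],"roll": 0,"hand": -1},
    {"delta_pos": [0,0.039,-0.149],"roll": 0,"hand": -1},
    {"delta_pos": [0,0.039,-0.149],"roll": 0,"hand": -1},
    {"delta_pos": [0,0.039,-0.149],"roll": 0,"hand": -1},
    {"delta_pos": [0,0,0],"roll": 0,"hand": -1},
    {"delta_pos": [0,0,0],"roll": 0,"hand": -1}
  ]
}}

```text
time: 21.95
tool_pos: [497.3, -8.9, 149.4]
tcp_rot: [-3.135, 0.0, 1.623]
contact_force: [-5.8, -3.1, -5.9]
width: 7.8
grip_force: 58.5
```

```bash
cat > lid.py <<'E'
from go import *
go(492.6,-9.2,125,1.623)
for n in ('side','top'):
    s=snap(n,n+'L');X=cloud(s).reshape(-1,3)
    ex=np.array([np.cos(.052),np.sin(.052)]);q=X[:,:2]-[682.3,0.7]
    a=-q@ex;b=q@[-ex[1],ex[0]];z=X[:,2]-84
    for nm,m0,off in (('lid',(a>15)&(a<225)&(abs(b)<128)&(abs(b)>60),3),('arm',(a>30)&(a<125)&(abs(b-168)<14),4)):
        best=None
        for th in np.arange(0,.8,.02):
            k=m0&(abs(-a*np.sin(th)+z*np.cos(th)-off)<4)
            if best is None or k.sum()>best[0]: best=(k.sum(),th)
        th=best[1];c=off
        for _ in range(8):
            k=m0&(abs(-a*np.sin(th)+z*np.cos(th)-c)<7)
            f=np.polyfit(a[k],z[k],1);th=np.arctan(f[0]);c=f[1]*np.cos(th)
        print(n,nm,k.sum(),'theta',round(th,3),'c',round(c,1))
E
python3 lid.py
```

```text
t 21.9 at [497.3  -8.9 149.4] 1.623 width 7.8 F [-5.8 -3.1 -5.9] grip 58.5 j [-0.16  0.07  1.99 -0.    1.09 -0.21]
roll first 0.0 units [-0.    -0.118  0.611]
side lid 3007 theta 0.109 c 4.2
side arm 194 theta 0.506 c 5.4
top lid 3240 theta 0.106 c 3.4
top arm 103 theta 0.502 c 8.6
```

The lid is following: it reads 0.107 rad, and the index arm reads 0.504. I'll continue along the arc.

{"method": "jog_arm", "body": {
  "commands": [
    {"delta_pos": [0,0.059,-0.1425],"roll": 0,"hand": -1},
    {"delta_pos": [0,0.059,-0.1425],"roll": 0,"hand": -1},
    {"delta_pos": [0,0.059,-0.1425],"roll": 0,"hand": -1},
    {"delta_pos": [0,0.059,-0.1425],"roll": 0,"hand": -1},
    {"delta_pos": [0,0.076,-0.134],"roll": 0,"hand": -1},
    {"delta_pos": [0,0.076,-0.134],"roll": 0,"hand": -1},
    {"delta_pos": [0,0.076,-0.134],"roll": 0,"hand": -1},
    {"delta_pos": [0,0.076,-0.134],"roll": 0,"hand": -1},
    {"delta_pos": [0,0,0],"roll": 0,"hand": -1}
  ]
}}

```text
time: 22.95
tool_pos: [517.0, -7.9, 193.3]
tcp_rot: [-3.129, 0.0, 1.623]
contact_force: [-10.3, -3.8, -4.4]
width: 7.8
grip_force: 58.6
```

{"method": "jog_arm", "body": {
  "commands": [
    {"delta_pos": [0,0.0925,-0.123],"roll": 0,"hand": -1},
    {"delta_pos": [0,0.0925,-0.123],"roll": 0,"hand": -1},
    {"delta_pos": [0,0.0925,-0.123],"roll": 0,"hand": -1},
    {"delta_pos": [0,0.0925,-0.123],"roll": 0,"hand": -1},
    {"delta_pos": [0,0,0],"roll": 0,"hand": -1},
    {"delta_pos": [0,0,0],"roll": 0,"hand": -1},
    {"delta_pos": [0,0,0],"roll": 0,"hand": -1}
  ]
}}

```text
time: 23.65
tool_pos: [530.5, -7.2, 213.2]
tcp_rot: [-3.125, 0.0, 1.623]
contact_force: [-16.1, -2.7, 1.8]
width: 7.3
grip_force: 58.6
```

```bash
python3 lid.py
```

```text
t 23.6 at [530.5  -7.2 213.2] 1.623 width 7.3 F [-16.1  -2.7   1.8] grip 58.6 j [-0.14  0.06  1.86 -0.    1.23 -0.2 ]
roll first 0.0 units [ 0.    -0.948  2.204]
side lid 2354 theta 0.473 c 4.3
side arm 109 theta 0.43 c 10.0
top lid 2534 theta 0.472 c 3.4
top arm 99 theta 0.501 c 8.8
```

View pics/sideL.png

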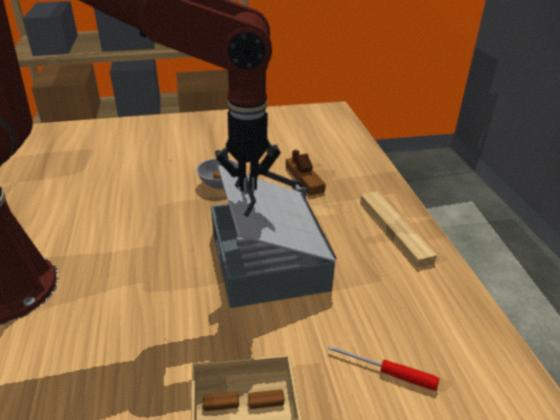

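The lid is held at 0.473 rad against the arm's 0.503, and the tenons are still in the tray at (220,400) and (266,398). I'll nudge the lid up about 0.03 rad.

{"method": "jog_arm", "body": {
  "commands": [
    {"delta_pos": [0,0.015,-0.07],"roll": 0,"hand": -1},
    {"delta_pos": [0,0.015,-0.07],"roll": 0,"hand": -1},
    {"delta_pos": [0,0,0],"roll": 0,"hand": -1},
    {"delta_pos": [0,0,0],"roll": 0,"hand": -1},
    {"delta_pos": [0,0,0],"roll": 0,"hand": -1},
    {"delta_pos": [0,0,0],"roll": 0,"hand": -1},
    {"delta_pos": [0,0,0],"roll": 0,"hand": -1},
    {"delta_pos": [0,0,0],"roll": 0,"hand": -1}
  ]
}}

```text
time: 24.55
tool_pos: [534.3, -7.1, 218.1]
tcp_rot: [-3.133, 0.0, 1.623]
contact_force: [-7.0, -3.3, -6.8]
width: 7.9
grip_force: 58.7
```

```bash
python3 lid.py
```

```text
t 24.6 at [534.3  -7.1 218.1] 1.623 width 7.9 F [-7.  -3.3 -6.8] grip 58.7 j [-0.14  0.06  1.85 -0.    1.23 -0.2 ]
roll first -0.0 units [ 1.000e-03 -1.043e+00  2.328e+00]
side lid 2267 theta 0.505 c 4.3
side arm 136 theta 0.425 c 8.4
top lid 2438 theta 0.505 c 3.4
top arm 99 theta 0.488 c 10.1
```

{"method": "jog_arm", "body": {
  "commands": [
    {"delta_pos": [0,0,0],"roll": 0,"hand": -1},
    {"delta_pos": [0,0,0],"roll": 0,"hand": -1},
    {"delta_pos": [0,0,0],"roll": 0,"hand": -1},
    {"delta_pos": [0,0,0],"roll": 0,"hand": -1}
  ]
}}

```text
time: 25.05
tool_pos: [534.3, -7.1, 218.1]
tcp_rot: [-3.133, 0.0, 1.623]
contact_force: [-6.3, -3.4, -5.3]
width: 7.9
grip_force: 58.7
```

```bash
python3 -c "
from h import *
print(workorder.hand_in())"
```

```text
the job is handed in; nothing more can be done
None
```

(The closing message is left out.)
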